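# Set and lock the parcel gauge

## Task

Push the sliding stop of the parcel gauge up against the carton, then tighten its loose wing nut by pushing the wings round clockwise (seen from above) with a fingertip, stroke after stroke, until it is fully tight and the red wing points at the white mark on the stop, straight away from the carton. Do not grip the stop's plate or the wing nut between the fingers, do not crush or shift the carton, leave the stop touching it or only a few millimetres off, and leave the other things on the table where they are.

Things in the scene. Friction and masses are not known exactly. Their poses are not given: they have to be found in the camera images.
- board: plywood board of the parcel gauge, fixed, 180 mm (x) by 560 mm (y) by 12 mm thick, lying on the table; origin at the centre of its underside; the stop slides along its y, the fixed blue fence and the carton are at its -y end
- stop: sliding stop: aluminium block 100 mm (x) by 96 mm (y) by 28 mm high on the board, with a blue upright plate at its carton end (-y), 140 mm wide, 8 mm thick, 62 mm high. Origin under the wing nut's axis, on the board. Axes as the board's: it slides along y, -y being towards the carton, against about 9 N of friction, and stays where it is left. White mark (10 mm, on a black patch) on top of the block at its +y edge
- stop_back (a point): centre of the block's back face, the end away from the carton, where it can be pushed: 50 mm from the nut's axis, 26 mm above the table; the face spans 50 mm to either side and 14 mm up and down. Axes as the stop's (y points away from the carton, z up)
- stop_face (a point): on the carton-side face of the stop's blue plate, 42 mm above the table; 104 mm along -y from stop_back; same axes
- carton: the carton to be gauged, brown card, 150 (x) x 130 (y) x 85 mm high, about 0.9 kg, standing on the board against the fixed blue fence on its far side, so it hardly gives; origin at the centre of its underside
- carton_face (a point): on the carton's side that faces the stop, at the middle of its width, 42 mm above the table; its y axis points towards the stop. The stop touches when stop_face is level with it along y
- nut (a point): on the wing nut's axis, half-way up its wings, 57 mm above the table; turns with the nut: x points along the red wing, -x along the black one, z up. Wings: flat blades 7 mm thick, reaching 38 mm out from the axis, 20 mm high (47 to 67 mm above the table). Hub 24 mm across; the stud in it ends 1 mm above the wings. Block top 17 mm below this point. The nut is captive and only turns
- plate_top (a point): middle of the top edge of the stop's blue plate, 74 mm above the table. The plate stands 46 mm from the nut's axis on the carton side and is 7 mm higher than the wings; the nut's other sides are free for a finger
- wing_nut (a joint): turn of the wing nut, rad; grows clockwise seen from above (tightening) and stops hard at 6.0 = tight: the red wing then points straight away from the carton (+y of the stop), at the white mark. Stiff enough (0.06 N m) to stay where it is left. It starts with 2.6 to 5.6 rad to go (less than one turn)
- tape: bystander, to be left alone: roll of tan tape lying flat, 96 mm across, 45 mm high; origin at the centre of its underside
- small_parcel: bystander, to be left alone: small cardboard parcel, 70 x 100 x 45 mm; origin at the centre of its underside
- labels: bystander, to be left alone: white roll of labels standing on end, 70 mm across, 50 mm high; origin at the centre of its underside
- mug: bystander, to be left alone: blue mug, 76 mm across, 85 mm high; origin at the centre of its underside
- marker: bystander, to be left alone: black marker pen lying down, 130 mm long, 16 mm thick; origin at the centre of its underside
- glue: bystander, to be left alone: small jar with an orange cap, 44 mm across, 85 mm high; origin at the centre of its underside
There are look-alikes about, which are no part of the job. What is shaped like the carton but pink is not meant.

How it is judged:
By the outcome, as a careful person would: the job done as asked, in the order asked, and still so for the second after the job is handed in, with the robot touching nothing.
It also fails if it takes over 72 s, if anything falls off the work surface, if the arm or the gripper's body presses on something with over 40 N, if the wrist force passes 120 N, or if a joint passes its speed limit or range.

## Robot

A 6-joint arm with a two-finger parallel gripper is mounted at the origin on the work surface. World frame = base frame: x ahead of the robot, y to its left, z up, the work surface at z = 0. Lengths are in mm, angles in rad, forces in N, time in s.
With the tool pointing down it reaches from about 300 to 775 mm from the base axis. Payload 14.6 kg.
Tool frame: the origin (TCP) lies on the centre line of the jaws, within the pads' length; the fingertips stand manip.tcp_to_tips ahead of it and the grasp point (between the pads) lies 5 mm behind it (manip.tcp_to_tips is the distance from the TCP to the fingertips, in mm); z points along the fingers, y is the direction in which the jaws open and shut (so a half turn about z gives the same grasp; the last joint's range is limited). The gripper opens to 94 mm and grips with 3 to 60 N. Pads are 16 mm wide; open, the fingers measure 119 mm over their backs; the gripper's body (75 mm by 177 mm) begins 78 mm behind the grasp point.
Start: joints at [-1.384, 0.3, 1.521, -0, 1.321, -0.067], TCP at [138.09, -532.372, 189.246] pointing down, gripper open.
Joint ranges: [-3.03, 3.03], [-0.79, 2.21], [0.23, 2.52], [-1.04, 4.18], [0, 3.07], [-2.55, 2.55]. Speed limits (rad/s): [2.22, 2.22, 2.57, 3.14, 3.14, 3.14].

## Interface

Orientations are given as [roll, pitch, yaw] about the fixed x, y, z axes, in that order (R = Rz(yaw) Ry(pitch) Rx(roll)).
In Python, from cell import manip, optics, workorder gives the robot as it stands. The module is installed in compiled form; this text tells all that it offers.
- The arm moves only by the tool jog_arm, never from a script. Its argument "deltas" is text: rows parted by semicolons, each of 5 numbers parted by spaces: the shift along the tool's x, y, z in mm, then the turn about the tool's z in rad, then the finger opening in mm, from 0 to 94. In form: tx ty tz twist grip; .... A call has exactly 10 rows; each row is the pose to reach, as a shift and turn from the pose commanded when the call began, along the tool's axes at that moment; what a row does not reach only later rows make up. A row lasts 1/8 s, in which the tool goes at most 62.5 mm and 10.7 degrees, less where a joint would pass 70% of its speed; a pose out of reach is approached as far as the arm can. A call with a gripper value outside its range is refused whole. The fingers move at their own pace and stop on an object; "squeeze" is the grip in N (left out, the last holds). Time passes only in rows, so rows that repeat a pose let the fingers close, or fill a call up. It gives the time, the measured TCP pose, the force and the opening at its end, in the units of the state.
- manip.read_state(): the state, without advancing time (a new reading comes with each control period).
- optics.camera(name): name is "side" or "top" or "wrist"; returns (picture, depth): 480x640x3 uint8, red, green, blue; 480x640 float32, mm along the optical axis (not along the pixel's ray), 0 where there is no reading.
- optics.get_calibration(name): a dict with "intrinsics" (3x3 intrinsics, pixels), "R" (3x3) and "t" (3): a world point X has camera coordinates R X + t; the wrist camera has in their place "hand_eye" (4x4, takes a point from camera to tool coordinates, whose origin is the TCP and whose axes are the flange's). Camera axes: x right, y down, z forward; pixel columns grow to the right and rows downward; lengths in mm; the calibration is good to about 2 mm. A picture is of the moment at which its call begins: read the wrist's pose just before it. get_calibration takes no time and is no camera call.
- workorder.sign_off(): hands the job in, once; it reports no verdict.
The state is a dict: "clock": time; "joints": joint angles; "qd": joint speeds; "effort": joint torques, N m; "eef_pos": TCP position; "eef_rot": TCP orientation; "wrist_force": force on the tool from outside, world axes, zero at the start; "moment": the same for the moment, N m; "finger_gap": finger opening in mm.
Only numpy, scipy, OpenCV 4.12 (cv2) and the standard library are available. Lean on these libraries where they do the work, as an engineer would, in place of code of your own. Each camera call takes 0.05 s, during which the arm holds its last target.

## Working session

There is one attempt and no reset: what is moved stays moved. The work goes in short steps, Python scripts to look and compute and a tool call to move; the robot and the scene stay as the last step left them, time stands still between calls to the robot, and variables do not carry over. Pictures are saved under pics/ and viewed, and the job is handed in when it is done.

Besides the shell and the picture viewer there is one more tool, called in YAML: its name, and indented under it one key for each argument. jog_arm: Moves the arm, as the interface text tells. Its arguments: {"type":"object","properties":{"deltas":{"type":"string"},"squeeze":{"type":"number"}},"required":["deltas"]}

```bash
mkdir -p pics
python3 - <<'E'
from cell import manip, optics
import cv2,numpy as np
s=manip.read_state();print(s, manip.tcp_to_tips)
for n in("top","side"):
    p,d=optics.camera(n);cv2.imwrite(f"pics/{n}0.png",p[:,:,::-1]);np.save(f"{n}0.npy",d)
    print(n,optics.get_calibration(n))
print(optics.get_calibration("wrist"))
E
```

```text
{'clock': 0.0, 'joints': array([-1.38361257e+00,  3.00439765e-01,  1.52158342e+00,  4.86170408e-06,
        1.32070502e+00, -6.65678122e-02]), 'qd': array([-0.00019093,  0.00055204, -0.00145894, -0.00069074,  0.0006152 ,
        0.00019194]), 'effort': array([-3.38889868e-04, -5.31804729e+01, -3.52741456e+01,  7.06728618e-02,
        2.43513932e-02, -9.86362625e-05]), 'eef_pos': array([ 138.03320819, -532.10461562,  188.70254355]), 'eef_rot': array([-3.14045994e+00, -8.02336508e-05,  2.53750314e-01]), 'wrist_force': array([-0.18048215,  0.40450804, -0.38733856]), 'moment': array([-0.00555643,  0.00686895,  0.00828709]), 'finger_gap': 93.63796934566537} 14.0
top {'intrinsics': array([[611.13568973,   0.        , 319.60060455],
       [  0.        , 611.13568973, 244.13719352],
       [  0.        ,   0.        ,   1.        ]]), 'R': array([[ 0.00718889, -0.99993513, -0.00883515],
       [-0.98397061, -0.00549918, -0.17824589],
       [ 0.17818574,  0.00997492, -0.98394631]]), 't': array([  5.20209668, 563.0573475 , 923.15355134])}
side {'intrinsics': array([[493.35370616,   0.       
[... 155 characters left out ...]
0422,  0.01731354],
       [-0.01822598, -0.70770778, -0.70627015],
       [ 0.04262552,  0.70519525, -0.70773069]]), 't': array([-551.61247915,   87.31435207,  890.79517403])}
{'intrinsics': array([[389.3066389 ,   0.        , 318.63741339],
       [  0.        , 389.3066389 , 243.18126754],
       [  0.        ,   0.        ,   1.        ]]), 'hand_eye': array([[-2.83456549e-04, -9.61899535e-01, -2.73403009e-01,
         7.91105771e+01],
       [ 9.99999953e-01, -3.05462081e-04,  3.79194739e-05,
         5.61521439e-01],
       [-1.19988976e-04, -2.73402985e-01,  9.61899576e-01,
        -1.96820064e+02],
       [ 0.00000000e+00,  0.00000000e+00,  0.00000000e+00,
         1.00000000e+00]])}
```

View pics/top0.png

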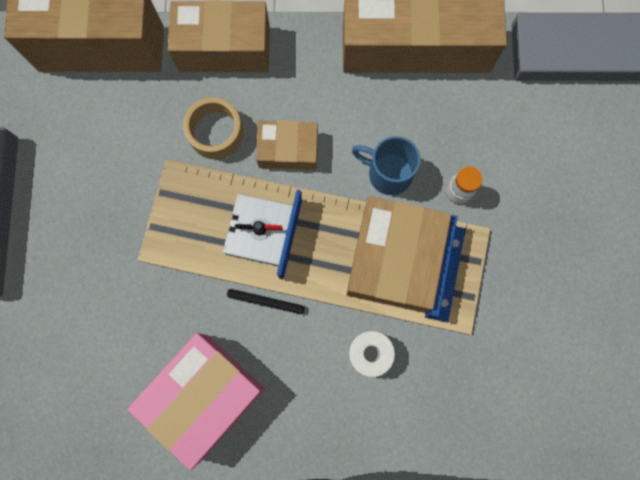

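View pics/side0.png

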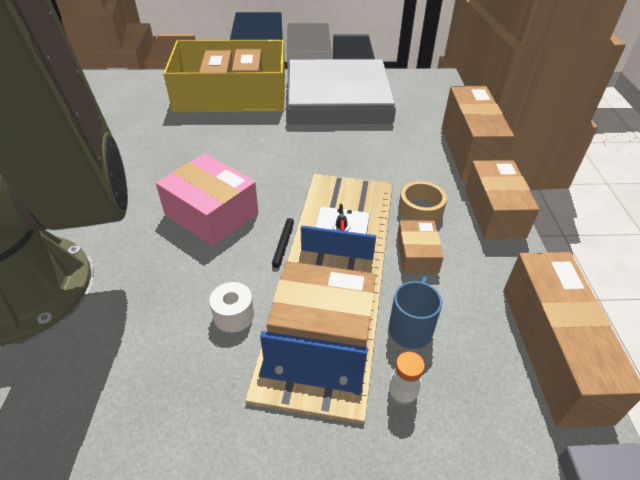

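The top view shows the stop at (262,228) with its blue plate at (290,235). The carton is at (400,253) and the fence at (447,270). Candidates for the carton are the brown box on the board (400,253), the pink box (195,400, a look-alike), the small parcel (287,143) and the back-row boxes. I choose (400,253). Next is a close crop.

```bash
cat > h.py <<'E'
import numpy as np,cv2
from cell import manip,optics
def cal(n):
    c=optics.get_calibration(n);return c["intrinsics"],c["R"],c["t"]
def at_z(n,u,v,z):
    K,R,t=cal(n);r=R.T@np.linalg.inv(K)@np.array([u,v,1.]);c=-R.T@t
    return c+r*(z-c[2])/r[2]
def proj(n,X):
    K,R,t=cal(n);p=K@(R@np.asarray(X,float)+t);return p[:2]/p[2]
def crop(img,x0,y0,x1,y1,f,name):
    cv2.imwrite(name,cv2.resize(img[y0:y1,x0:x1],None,fx=f,fy=f,interpolation=cv2.INTER_CUBIC))
E
python3 - <<'E'
from h import *
im=cv2.imread("pics/top0.png")
crop(im,210,180,310,280,6,"pics/c1.png")
crop(im,130,150,500,340,2.15,"pics/c2.png")
E
```

```text
(no output)
```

View pics/c1.png

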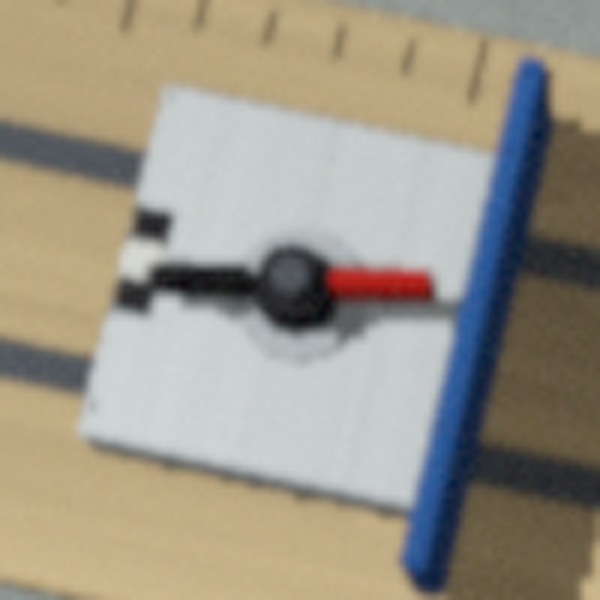

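View pics/c2.png

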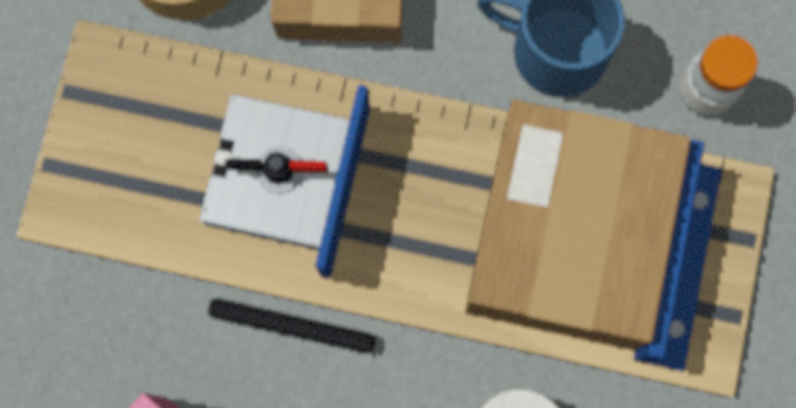

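```bash
cat > m.py <<'E'
from h import *
np.set_printoptions(precision=1,suppress=True)
P=lambda u,v,z:at_z("top",u,v,z)
nut=P(258.7,227.5,67);red=P(282,227.5,67);blk=P(236.3,226.3,67)
pl=[P(298.8,190.3,74),P(280.8,276.7,74)]
bl=[P(237.5,194.2,40),P(224.2,252.5,40)]
mk=P(233.5,223,40)
ca=[P(368.1,197.4,97),P(347.7,295.1,97),P(450.9,212.8,97),P(435.6,309.1,97)]
bd=[P(166,160,12),P(139,260,12),P(490,228,12),P(472,333,12)]
for n,v in dict(nut=nut,red=red,blk=blk,pl=pl,bl=bl,mk=mk,ca=ca,bd=bd).items(): print(n,np.array(v))
ang=lambda v:np.degrees(np.arctan2(v[1],v[0]))
print("x dir: plate",ang(pl[0]-pl[1]),"block",ang(bl[0]-bl[1]),"carton",ang(ca[0]-ca[1]),ang(ca[2]-ca[3]),"board",ang(bd[0]-bd[1]),ang(bd[2]-bd[3]))
print("y dir: board",ang(bd[0]-bd[2])-90,ang(bd[1]-bd[3])-90,"carton",ang(ca[0]-ca[2])-90,ang(ca[1]-ca[3])-90)
print("red",ang(red-nut),"black+180",ang(nut-blk),ang(red-blk))
E
python3 m.py
```

```text
nut [586.1 104.8  67. ]
red [586.3  68.   67. ]
blk [587.9 140.2  67. ]
pl [[645.   42.1  74. ]
 [507.5  68.   74. ]]
bl [[647.3 143.9  40. ]
 [550.4 162.3  40. ]]
mk [599.  148.9  40. ]
ca [[ 628.   -65.7   97. ]
 [ 477.5  -34.2   97. ]
 [ 604.4 -191.9   97. ]
 [ 457.5 -164.6   97. ]]
bd [[ 714.2  272.    12. ]
 [ 541.7  307.8   12. ]
 [ 598.8 -273.7   12. ]
 [ 425.8 -237.5   12. ]]
x dir: plate -10.667519628954254 block -10.762910243942725 carton -11.816038902001425 -10.505659253443337 board -11.71579034953938 -11.838385739947235
y dir: board -11.941074756274546 -11.993411351555068 carton -10.602070750991459 -8.710409047809733
red -89.69409416269184 black+180 -92.81951588866531 -91.22883006186373
```

The carton choice is confirmed: it is the brown box with a label and tape, between the stop and the blue fence. The board's yaw is about -11.5° and the gap is about 104 mm. The red wing is at about -91°, so about 190° clockwise remains. Next is a helper that computes the deltas.

```bash
cat >> h.py <<'E'
def st():
    s=manip.read_state();return s["eef_pos"],s["eef_rot"][2],s
def delta(T,yaw,p=None,y0=None):
    if p is None: p,y0,_=st()
    d=np.asarray(T,float)-p
    c,s=np.cos(y0),np.sin(y0)
    tw=(y0-yaw+np.pi)%(2*np.pi)-np.pi
    return np.round([c*d[0]+s*d[1], s*d[0]-c*d[1], -d[2], tw],2)
E
python3 - <<'E'
from h import *
print(delta([602.5,184,189],1.37))
print(delta([602.5,184,32],1.37))
E
```

```text
[ 6.2936e+02 -5.7663e+02 -2.2000e-01 -1.1200e+00]
[ 629.36 -576.63  156.78   -1.12]
```

jog_arm:
  deltas: "40 -40 0 -0.1 0; 80 -75 0 -0.2 0; 125 -115 0 -0.35 0; 170 -155 0 -0.5 0; 210 -195 0 -0.6 0; 255 -235 0 -0.7 0; 300 -275 0 -0.8 0; 345 -315 0 -0.9 0; 390 -355 0 -1.0 0; 430 -395 0 -1.12 0"
  squeeze: 20

```text
clock: 1.35
eef_pos: [455.9, -40.1, 189.1]
eef_rot: [-3.141, 0.0, 1.378]
wrist_force: [1.2, 0.1, -0.3]
finger_gap: 0.7
```

Run:
```python
from h import *
print(st()[:2])
print(delta([602.5,184,120],1.37))
```

```text
(array([455.86913474, -40.09767731, 189.14524451]), np.float64(1.377770882642928))
[2.4806e+02 1.0092e+02 6.9150e+01 1.0000e-02]
```

jog_arm:
  deltas: "40 16 0 0.01 0; 80 32 0 0.01 0; 120 48 0 0.01 0; 160 64 0 0.01 0; 200 80 0 0.01 0; 235 95 0 0.01 0; 248 101 0 0.01 0; 248 101 0 0.01 0; 248 101 0 0.01 0; 248 101 0 0.01 0"

```text
clock: 2.6
eef_pos: [602.5, 180.7, 189.5]
eef_rot: [3.141, -0.0, 1.363]
wrist_force: [0.3, -0.0, 0.2]
finger_gap: 0.3
```

```bash
cat >> h.py <<'E'
def wcal(p,rot):
    from scipy.spatial.transform import Rotation as Ro
    c=optics.get_calibration("wrist");T=np.eye(4);T[:3,:3]=Ro.from_euler("xyz",rot).as_matrix();T[:3,3]=p
    M=np.linalg.inv(T@c["hand_eye"]);return c["intrinsics"],M[:3,:3],M[:3,3]
def atz(C,u,v,z):
    K,R,t=C;r=R.T@np.linalg.inv(K)@np.array([u,v,1.]);c=-R.T@t
    return c+r*(z-c[2])/r[2]
E
python3 - <<'E'
from h import *
import pickle
p,y,s=st();print(p,y)
im,d=optics.camera("wrist");cv2.imwrite("pics/w1.png",im[:,:,::-1])
pickle.dump(wcal(p,s["eef_rot"]),open("w1.pkl","wb"))
E
```

```text
[602.54043271 180.73963228 189.48648334] 1.3631112101524114
```

View pics/w1.png

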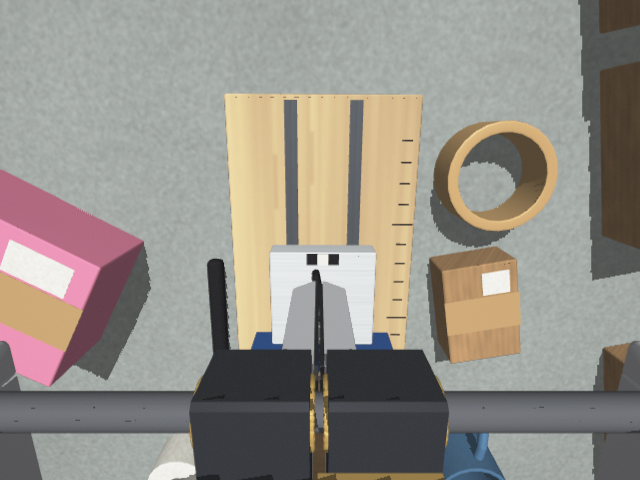

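The wrist view shows the board's slots running vertically in the image, so the tool is aligned with the board. The block's back edge spans (271,247) to (376,247) and the white mark is at (322,259).

Run:
```python
from h import *
import pickle
C=pickle.load(open("w1.pkl","rb"))
a=atz(C,271,247,40);b=atz(C,376,247,40);m=atz(C,322,259,40)
L=[atz(C,225,95,12),atz(C,423,95,12)]
print(a,b,m,L,np.linalg.norm(a-b))
v=b-a;print(np.degrees(np.arctan2(v[1],v[0])));v=L[1]-L[0];print(np.degrees(np.arctan2(v[1],v[0])))
yd=np.array([.204,.979]);mid=(a+b)/2;print("mid",mid,"nut",mid[:2]-50*yd)
# slots: line direction
for q in [((291,100),(292,243)),((357,100),(353,243)),((225,95),(237,330)),((423,95),(405,330))]:
    p=[atz(C,*k,12) for k in q];w=p[0]-p[1];print(np.degrees(np.arctan2(w[1],w[0]))-90)
print(delta([mid[0]+11*.204,mid[1]+11*.979,32],1.363))
```

```text
[554.26370028 167.21455368  40.        ] [649.54054819 147.10382371  40.        ] [598.1501187  145.98848534  40.        ] [array([542.66414911, 307.29847018,  12.        ]), array([717.40952523, 270.42671562,  12.        ])] 97.37617371171943
-11.918855258339608
-11.914794566105364
mid [601.90212423 157.15918869  40.        ] nut [591.70212423 108.20918869]
-12.602164743468137
-12.074715286191505
-12.565062136698458
-12.39410418689181
[-12.26   4.17 157.56   0.  ]
```

jog_arm:
  deltas: "0 3 40 0 0; 0 3 80 0 0; 0 3 120 0 0; 0 3 140 0 0; 0 3 155 0 0; 0 3 155 0 0; -8 3 155 0 0; -12 3 155 0 0; -16 3 155 0 0; -20 3 155 0 0"

```text
clock: 3.9
eef_pos: [601.6, 160.9, 34.5]
eef_rot: [3.141, -0.0, 1.364]
wrist_force: [-0.7, -0.5, -0.5]
finger_gap: 0.4
```

jog_arm:
  deltas: "-6 0 0 0 0; -12 0 0 0 0; -18 0 0 0 0; -25 0 0 0 0; -32 0 0 0 0; -39 0 0 0 0; -46 0 0 0 0; -53 0 0 0 0; -59 0 0 0 0; -64 0 0 0 0"

```text
clock: 5.15
eef_pos: [588.4, 99.5, 34.4]
eef_rot: [3.142, -0.002, 1.364]
wrist_force: [-0.6, 10.7, -0.8]
finger_gap: 0.4
```

Run:
```python
from h import *
p,d=optics.camera("top");im=p[:,:,::-1].copy();cv2.imwrite("pics/top1.png",im)
crop(im,220,170,470,330,3.1,"pics/c3.png");print(st()[:2])
```

```text
(array([588.27886605,  99.01555034,  34.39218827]), np.float64(1.3636852011813885))
```

View pics/c3.png

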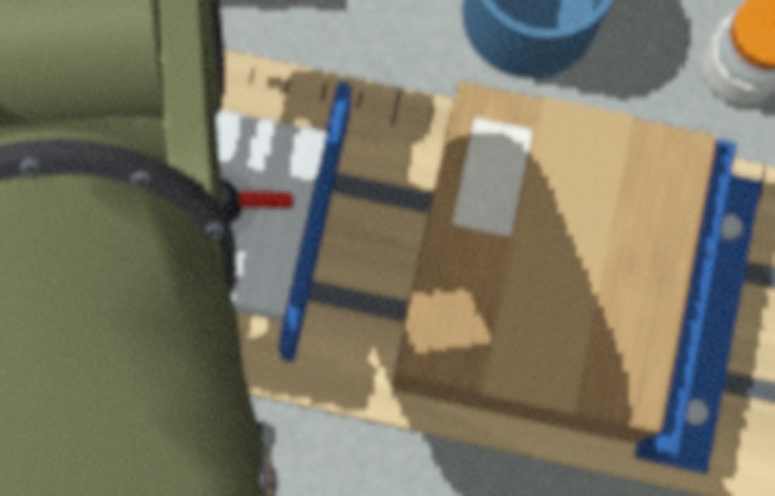

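The plate's top edge runs from (342,88) to (288,357) in the crop. The carton's near top edge runs from (460,85) to (395,385).

Run:
```python
from h import *
f=lambda u,v,z:at_z("top",220+u/3.1,170+v/3.1,z)[:2]
yd=np.array([.208,.978])
a=(f(342,88,74)+f(288,357,74))/2;b=(f(460,85,97)+f(395,385,97))/2
print(a,b,(a-b)@yd-4)
# side view gap
```

```text
[563.40540653   5.29557944] [553.42330163 -49.93037343] 52.08725972341459
```

jog_arm:
  deltas: "-5 0 0 0 0; -10 0 0 0 0; -15 0 0 0 0; -20 0 0 0 0; -25 0 0 0 0; -30 0 0 0 0; -34 0 0 0 0; -38 0 0 0 0; -41 0 0 0 0; -43 0 0 0 0"

```text
clock: 6.45
eef_pos: [579.4, 57.5, 34.3]
eef_rot: [-3.141, -0.002, 1.364]
wrist_force: [-0.8, 10.0, 0.4]
finger_gap: 0.5
```

Run:
```python
from h import *
p,d=optics.camera("side");im=p[:,:,::-1].copy();cv2.imwrite("pics/s1.png",im)
crop(im,240,200,400,400,3,"pics/c4.png");print(st()[:2])
p,d=optics.camera("top");im=p[:,:,::-1].copy();cv2.imwrite("pics/top2.png",im)
crop(im,270,170,470,330,3.5,"pics/c5.png")
```

```text
(array([579.35860119,  57.29906821,  34.3355042 ]), np.float64(1.3637937598466483))
```

View pics/c4.png

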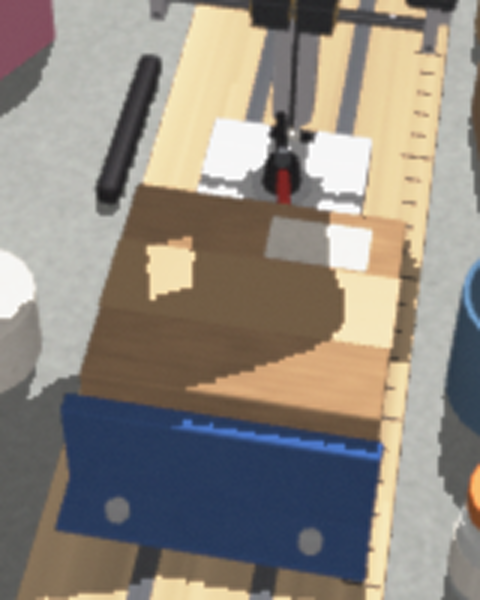

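View pics/c5.png

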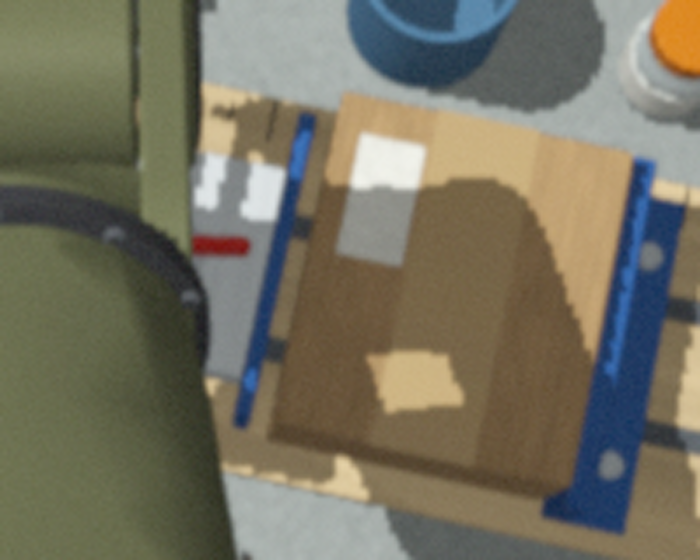

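The plate now stands about 10 mm off the carton. I'll creep the rest of the way and watch the force.

jog_arm:
  deltas: "-1 0 0 0 0; -2 0 0 0 0; -3 0 0 0 0; -4 0 0 0 0; -4.6 0 0 0 0; -5.2 0 0 0 0; -5.8 0 0 0 0; -6.3 0 0 0 0; -6.7 0 0 0 0; -7 0 0 0 0"

```text
clock: 7.8
eef_pos: [577.9, 50.7, 34.3]
eef_rot: [-3.141, -0.002, 1.364]
wrist_force: [-0.6, 8.8, 1.9]
finger_gap: 0.6
```

Run:
```python
from h import *
print(st()[0])
p,d=optics.camera("top");im=p[:,:,::-1].copy();cv2.imwrite("pics/top3.png",im)
crop(im,320,180,380,320,5,"pics/c6.png")
crop(im,300,190,375,310,5,"pics/c6.png")
```

```text
[577.94013638  50.70869545  34.33577737]
```

View pics/c6.png

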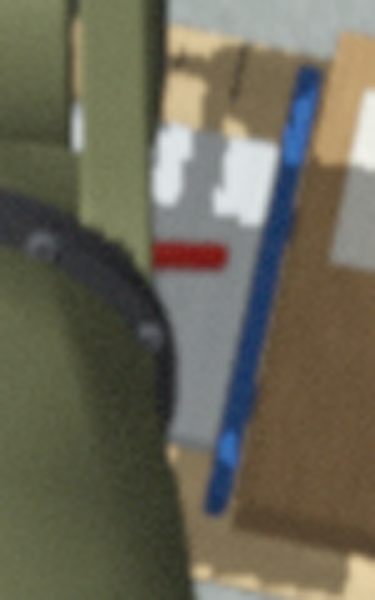

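jog_arm:
  deltas: "-0.4 0 0 0 0; -0.8 0 0 0 0; -1.2 0 0 0 0; -1.6 0 0 0 0; -2 0 0 0 0; -2.3 0 0 0 0; -2.6 0 0 0 0; -2.8 0 0 0 0; -3 0 0 0 0; -3 0 0 0 0"

```text
clock: 9.1
eef_pos: [577.5, 48.4, 34.4]
eef_rot: [-3.141, -0.003, 1.364]
wrist_force: [-0.2, 14.4, 0.5]
finger_gap: 0.4
```

jog_arm:
  deltas: "8 0 0 0 0; 20 0 0 0 0; 40 0 -20 0 0; 60 0 -50 0 0; 80 0 -90 0 0; 90 0 -130 0 0; 100 0 -150 0 0; 110 0 -160 0 0; 110 0 -160 0 0; 110 0 -160 0 0"

```text
clock: 10.35
eef_pos: [599.7, 154.1, 193.0]
eef_rot: [-3.14, 0.001, 1.364]
wrist_force: [-0.1, 0.4, -0.1]
finger_gap: 0.4
```

Run:
```python
from h import *
import pickle
p,y,s=st();print(p,y)
im,d=optics.camera("wrist");im=im[:,:,::-1];cv2.imwrite("pics/w2.png",im)
pickle.dump(wcal(p,s["eef_rot"]),open("w2.pkl","wb"))
p,d=optics.camera("top");im=p[:,:,::-1].copy();cv2.imwrite("pics/top4.png",im)
crop(im,260,180,460,330,4,"pics/c7.png")
```

```text
[599.72708406 154.09805674 192.98205068] 1.3637250243067456
```

View pics/w2.png

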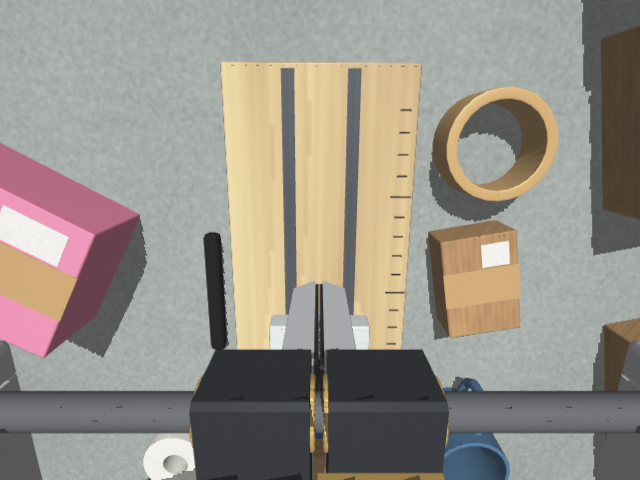

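View pics/c7.png

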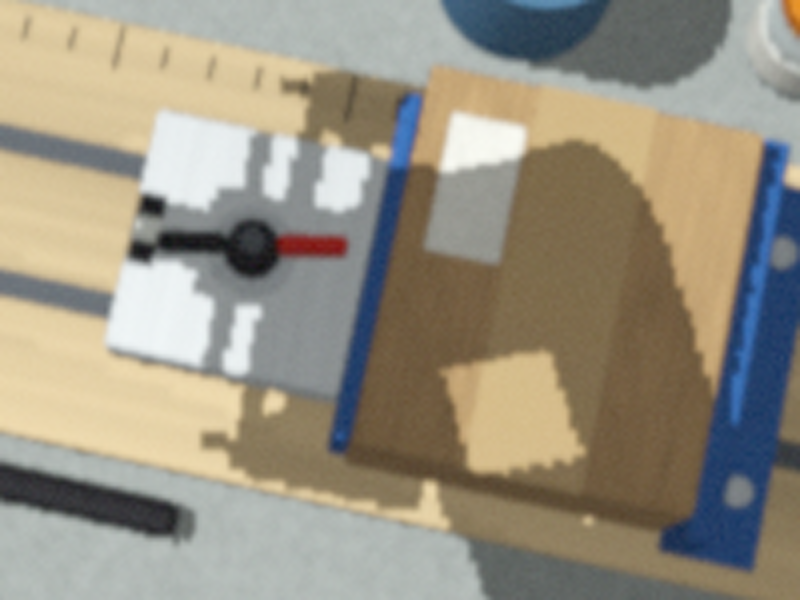

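The plate appears to be touching the carton's near face (c7, x 340–420). The force reached 14 N against about 9 N of sliding friction, which also points to contact. Next I locate the nut.

Run:
```python
from h import *
f=lambda u,v,z:at_z("top",260+u/4,180+v/4,z)[:2]
yd=np.array([.208,.978]);xd=np.array([.978,-.208])
n=f(253,248,68);r=f(346,246,67);b=f(158,241,67)
bk=(f(160,110,40)+f(107,350,40))/2
pl=(f(412,95,74)+f(338,450,74))/2
ca=(f(432,68,97)+f(347,462,97))/2
print("nut",n,"from back",bk-50*yd,"from plate",pl+50*yd, "cam",-cal("top")[1].T@cal("top")[2])
print("gap",(pl-ca)@yd-4)
a=lambda v:np.degrees(np.arctan2(v[1],v[0]))
print(a(r-n),a(n-b),a(r-b))
print("fc along y", np.array([577.5,48.4])@yd-58, n@yd, bk@yd-50, pl@yd+50)
```

```text
nut [563.29521852   2.93835678] from back [565.62477562   2.35140024] from plate [564.09368614   4.23527539] cam [ 3.89501683e+02 -9.10264052e-01  1.00874215e+03]
gap 0.5633536706378237
-88.13819438744052 -94.2488285107882 -91.23231569859831
fc along y 109.45519999999999 120.03911838175956 119.93702275844592 121.48618604340561
```

The finger contact position and the vision estimate differ by about 10 mm, so I'll check where the fingertips really appear in the wrist image.

Run:
```python
from h import *
c=optics.get_calibration("wrist");H=np.linalg.inv(c["hand_eye"]);K=c["intrinsics"]
for q in [(0,0,14),(8,0,14),(-8,0,14),(8,12.5,14),(8,-12.5,14),(8,12.5,-60),(8,0,-60),(-100,0,100)]:
    v=K@(H@np.r_[q,1])[:3];print(q,v[:2]/v[2])
im=cv2.imread("pics/w2.png");crop(im,240,260,400,480,2.7,"pics/c8.png")
p,d=optics.camera("wrist")
for (u,v) in [(320,290),(310,300),(330,300),(300,340),(319,340),(340,340),(250,370),(280,330),(318,420),(320,470),(318,385)]:
    if d[v,u]>0:
        X=c["hand_eye"]@np.r_[np.linalg.inv(K)@[u,v,1]*d[v,u],1];print(u,v,X[:3].round(1))
```

```text
(0, 0, 14) [319.1518509  274.87587013]
(8, 0, 14) [319.15294113 261.70477259]
(-8, 0, 14) [319.15078173 287.79257017]
(8, 12.5, 14) [341.05558519 261.69865032]
(8, -12.5, 14) [297.250411   261.71089484]
(8, 12.5, -60) [351.62921394 322.60562229]
(8, 0, -60) [319.40216378 322.61439736]
(-100, 0, 100) [319.01229352 349.03302302]
320 290 [  7.2   0.3 -25.5]
310 300 [  8.9  -4.  -40.8]
330 300 [  9.    4.6 -41.1]
300 340 [  8.7  -6.9 -74.3]
319 340 [-120.7    0.   151.2]
340 340 [  8.9   7.2 -74.7]
250 370 [  32.4  -14.3 -127.6]
280 330 [-109.8  -38.7  151.5]
318 420 [  24.8   -0.4 -133. ]
320 470 [-224.7    0.9   95.4]
318 385 [-153.    -0.9  123.8]
```

View pics/c8.png

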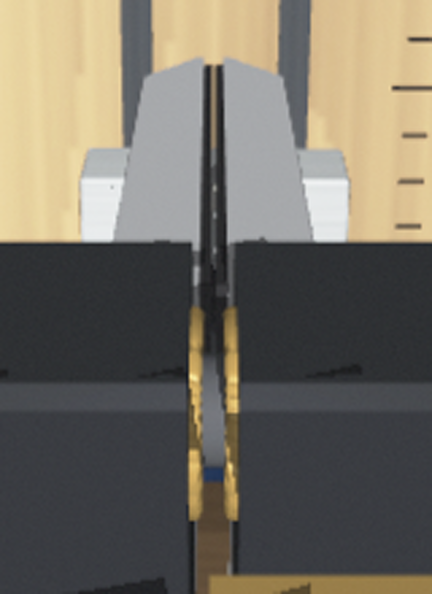

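Run:
```python
from h import *
c=optics.get_calibration("wrist");K=c["intrinsics"]
p,d=optics.camera("wrist")
for u in (316,318,320,305,326,335):
  for v in range(270,312,3):
    if d[v,u]>0:
        X=c["hand_eye"]@np.r_[np.linalg.inv(K)@[u,v,1]*d[v,u],1];
        if X[2]<40: print(u,v,X[:3].round(1),p[v,u])
```

```text
316 285 [  7.1  -1.6 -19.1] [54 53 55]
316 288 [  7.   -1.6 -22.6] [50 50 53]
316 291 [  7.1  -1.5 -26.6] [48 48 51]
316 294 [  7.   -1.5 -29.9] [47 47 50]
316 297 [  7.1  -1.5 -33.4] [45 44 47]
316 300 [  6.6  -1.5 -35.8] [43 44 46]
316 303 [  7.3  -1.4 -40.4] [43 42 44]
316 306 [  7.6  -1.4 -44.2] [42 42 43]
316 309 [  7.1  -1.4 -46. ] [43 43 45]
318 285 [  7.   -0.6 -18.8] [131 115  94]
318 288 [  7.6  -0.6 -24.1] [130 115  93]
318 291 [  7.2  -0.6 -26.9] [131 115  94]
318 294 [  7.3  -0.6 -30.7] [131 116  94]
318 297 [  6.5  -0.6 -32.1] [131 114  93]
318 300 [  5.4  -0.6 -33. ] [131 117  94]
318 303 [  4.   -0.6 -33.2] [131 115  94]
318 306 [  2.   -0.6 -32.1] [131 117  94]
318 309 [  1.5  -0.6 -34.3] [131 117  94]
320 285 [  7.1   0.4 -19.1] [69 63 57]
320 288 [  7.1   0.4 -22.8] [68 62 56]
320 291 [  6.9   0.3 -26. ] [69 63 56]
320 294 [  6.8   0.3 -29.3] [68 62 56]
320 297 [  8.1   0.3 -35.9] [68 62 56]
320 300 [  6.9   0.3 -36.4] [68 63 56]
320 303 [  6.9   0.3 -39.5] [68 61 55]
320 306 [  7.8   0.3 -44.5] [68 62 55]
320 309 [  6.9   0.3 -45.6] [67 62 55]
305 285 [  8.6  -6.8
[... 455 characters left out ...]
6   3.2 -26.5] [167 169 172]
326 291 [  8.7   3.1 -30.5] [167 169 171]
326 294 [  9.3   3.  -35.1] [167 169 171]
326 297 [  8.7   3.  -37.1] [167 169 171]
326 300 [  8.4   2.9 -39.7] [166 168 171]
326 303 [  8.7   2.9 -43.5] [167 169 172]
326 306 [  8.3   2.8 -45.7] [167 168 171]
326 309 [  8.2   2.8 -48.3] [167 169 171]
335 285 [  8.4   7.6 -22.4] [175 172 168]
335 288 [  8.9   7.4 -27.2] [166 168 171]
335 291 [  8.3   7.3 -29.5] [167 169 172]
335 294 [  8.8   7.1 -33.9] [166 167 170]
335 297 [  9.    6.9 -37.8] [166 168 171]
335 300 [  8.7   6.8 -40.3] [166 169 171]
335 303 [  8.7   6.7 -43.5] [166 168 171]
335 306 [  8.5   6.6 -45.9] [168 170 173]
335 309 [  8.6   6.5 -49.1] [167 168 171]
```

The depth readings put the closed fingertips about 30 mm higher than tcp_to_tips = 14 implies. The finger may therefore have pushed on the black wing's tip rather than on the block. I'll check with the side camera.

Run:
```python
from h import *
p,d=optics.camera("side");im=p[:,:,::-1].copy();cv2.imwrite("pics/s2.png",im)
P,_,_=st()
for z in (-60,-17,0,14): 
    u=proj("side",P-[0,0,z]);print(z,u)
u=proj("side",P).astype(int)
crop(im,u[0]-60,u[1]-90,u[0]+60,u[1]+90,4,"pics/c9.png");print(u-[60,90])
np.save("s2.npy",d)
```

```text
-60 [350.03099111 114.77129658]
-17 [348.68867971 136.17543868]
0 [348.18337915 144.23282751]
14 [347.77741854 150.70616783]
[288  54]
```

View pics/c9.png

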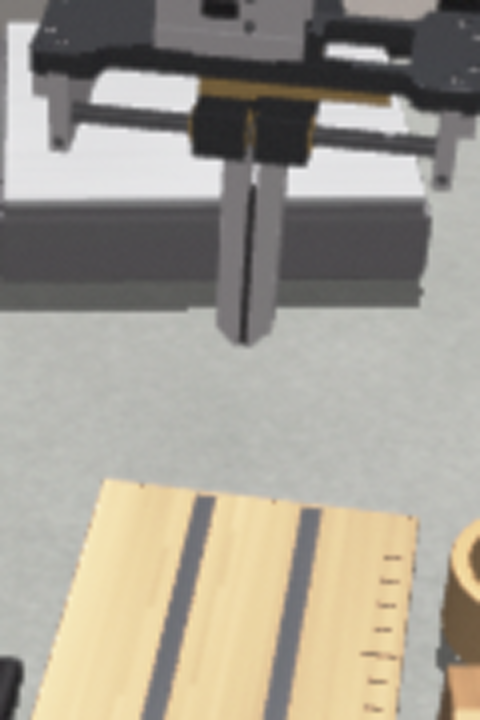

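Run:
```python
from h import *
d=np.load("s2.npy");K,R,t=cal("side");P,_,_=st();print(P)
for u,v in [(346,136),(346,138),(352,138),(347,139),(349,139),(346,130),(346,120),(352,120),(340,110)]:
    X=R.T@(np.linalg.inv(K)@[u,v,1]*d[v,u]-t);print(u,v,d[v,u],X)
```

```text
[600.00655849 154.0847649  193.80310821]
346 136 864.2328 [594.17611193 144.64322237 217.44311863]
346 138 868.5312 [594.50752426 145.80586402 212.54805762]
352 138 868.2544 [605.03013299 145.11723273 212.88675514]
347 139 866.3591 [596.02994999 142.64710028 212.56143579]
349 139 869.8021 [599.87569452 145.40757437 210.67872231]
346 130 855.6911 [593.57968572 144.74607075 229.57879736]
346 120 841.0403 [592.5388195  144.22867504 249.70168548]
352 120 838.3806 [602.47761412 141.46795019 251.30747179]
340 110 1265.6493 [616.95857016 533.78718676  39.37691813]
```

Both cameras agree: the closed tips are about 16 mm above the TCP point, not 14 mm below it. So the finger pushed the stop via the end of the black wing. With that, the nut position from contact (120.9 along y) agrees with vision (120.0). The nut did not turn. I'll plan the finger orbit with the measured tip height.

```bash
cat >> h.py <<'E'
NUT=np.array([564.3,3.2])
def orb(phi,off=12.,rad=26.):
    f=np.radians(phi);return NUT+rad*np.array([np.cos(f),np.sin(f)])+off*np.array([-np.sin(f),np.cos(f)])
E
python3 - <<'E'
from h import *
c=orb(88.8,22,27);print(c,delta([*c,110],np.radians(178.8)),delta([*c,34.5],np.radians(178.8)))
E
```

```text
[542.8702703   30.65481169] [-132.55  -30.51   83.8    -1.76] [-132.55  -30.51  159.3    -1.76]
```

jog_arm:
  deltas: "-14 -3 0 -0.18 0; -28 -6 0 -0.36 0; -42 -10 0 -0.54 0; -56 -13 10 -0.72 0; -70 -16 20 -0.9 0; -84 -19 35 -1.08 0; -98 -22 50 -1.26 0; -112 -26 65 -1.44 0; -124 -29 80 -1.62 0; -132.5 -30.5 84 -1.76 0"

```text
clock: 11.85
eef_pos: [542.3, 30.3, 109.3]
eef_rot: [-3.142, -0.001, 3.129]
wrist_force: [-1.3, -0.6, 0.0]
finger_gap: 0.4
```

Run:
```python
from h import *
print(st()[:2])
c=orb(88.8,22,27);print(delta([*c,34.5],np.radians(178.8)))
p,d=optics.camera("side");im=p[:,:,::-1].copy();crop(im,270,150,430,300,5,"pics/c10.png")
im,d=optics.camera("wrist");cv2.imwrite("pics/w3.png",im[:,:,::-1])
```

```text
(array([542.34514406,  30.34797312, 109.2599399 ]), np.float64(3.128556503548813))
[-5.200e-01  3.100e-01  7.476e+01  1.000e-02]
```

View pics/c10.png

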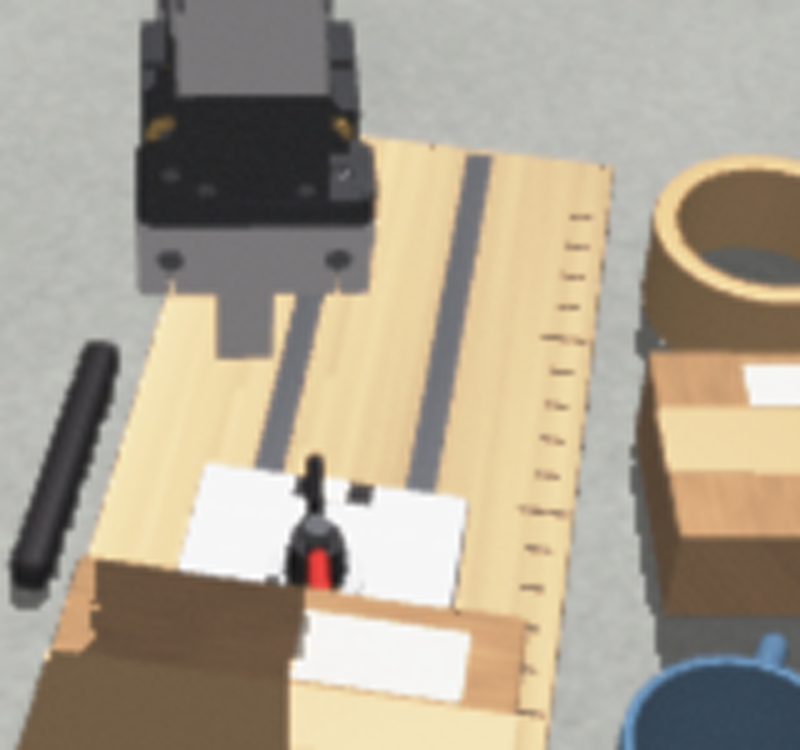

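View pics/w3.png

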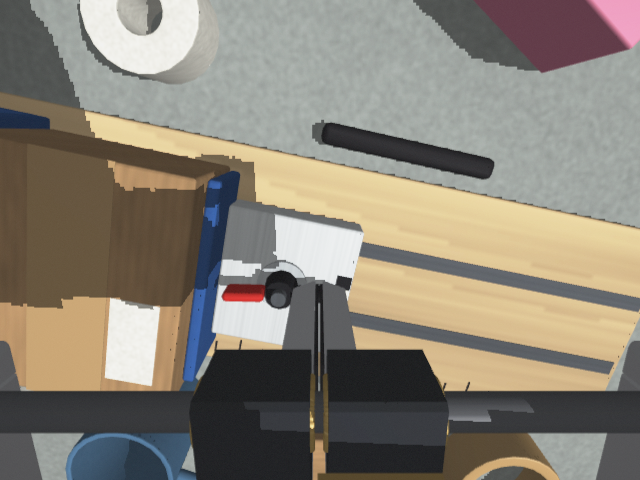

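The side view shows the finger above and to the -x side of the black wing, with the block free below. Now I descend.

jog_arm:
  deltas: "0 0 15 0 0; 0 0 30 0 0; 0 0 45 0 0; 0 0 60 0 0; 0 0 70 0 0; -0.5 0 75 0 0; -3 0 75 0 0; -6 0 75 0 0; -9 0 75 0 0; -9 0 75 0 0"

```text
clock: 13.2
eef_pos: [552.3, 30.8, 35.4]
eef_rot: [-3.142, 0.0, 3.124]
wrist_force: [0.3, -0.1, -0.8]
finger_gap: 0.6
```

```bash
cat > plan.py <<'E'
from h import *
import sys
a,b,n,off,rad=map(float,sys.argv[1:6])
yo=float(sys.argv[6]) if len(sys.argv)>6 else 90
p,y,s=st();print(p.round(1),np.degrees(y).round(1),s["wrist_force"].round(1))
for phi in np.linspace(a,b,int(n)+1)[1:]:
    c=orb(phi,off,rad);d=delta([*c,34.5],np.radians(phi+yo),p,y)
    print(round(phi,1),"%.1f %.1f %.1f %.2f 0;"%tuple(d))
E
python3 plan.py 92 37 10 12 26
```

```text
[552.3  30.8  35.4] 179.0 [ 0.3 -0.1 -0.8]
86.5 -1.6 -0.8 0.9 0.04 0;
81.0 -4.2 0.1 0.9 0.14 0;
75.5 -6.9 0.8 0.9 0.24 0;
70.0 -9.6 1.1 0.9 0.33 0;
64.5 -12.3 1.3 0.9 0.43 0;
59.0 -15.1 1.2 0.9 0.52 0;
53.5 -17.8 0.8 0.9 0.62 0;
48.0 -20.5 0.2 0.9 0.72 0;
42.5 -23.1 -0.7 0.9 0.81 0;
37.0 -25.6 -1.9 0.9 0.91 0;
```

jog_arm:
  deltas: "-1.6 -0.8 0.5 0.04 0; -4.2 0.1 0.5 0.14 0; -6.9 0.8 0.5 0.24 0; -9.6 1.1 0.5 0.33 0; -12.3 1.3 0.5 0.43 0; -15.1 1.2 0.5 0.52 0; -17.8 0.8 0.5 0.62 0; -20.5 0.2 0.5 0.72 0; -23.1 -0.7 0.5 0.81 0; -25.6 -1.9 0.5 0.91 0"

```text
clock: 14.45
eef_pos: [577.6, 28.8, 34.8]
eef_rot: [3.141, -0.0, 2.211]
wrist_force: [0.4, 2.8, -0.1]
finger_gap: 0.1
```

```bash
python3 plan.py 37 -23 10 12 26
python3 - <<'E'
from h import *
p,d=optics.camera("side");im=p[:,:,::-1].copy();crop(im,270,190,400,300,6,"pics/c11.png")
E
```

```text
[577.6  28.8  34.8] 126.7 [ 0.4  2.8 -0.1]
31.0 -3.2 1.1 0.3 0.10 0;
25.0 -6.1 1.9 0.3 0.20 0;
19.0 -9.0 2.5 0.3 0.31 0;
13.0 -12.0 2.7 0.3 0.41 0;
7.0 -15.0 2.6 0.3 0.52 0;
1.0 -18.0 2.2 0.3 0.62 0;
-5.0 -20.9 1.4 0.3 0.73 0;
-11.0 -23.7 0.4 0.3 0.83 0;
-17.0 -26.4 -0.9 0.3 0.94 0;
-23.0 -29.0 -2.5 0.3 1.04 0;
```

View pics/c11.png

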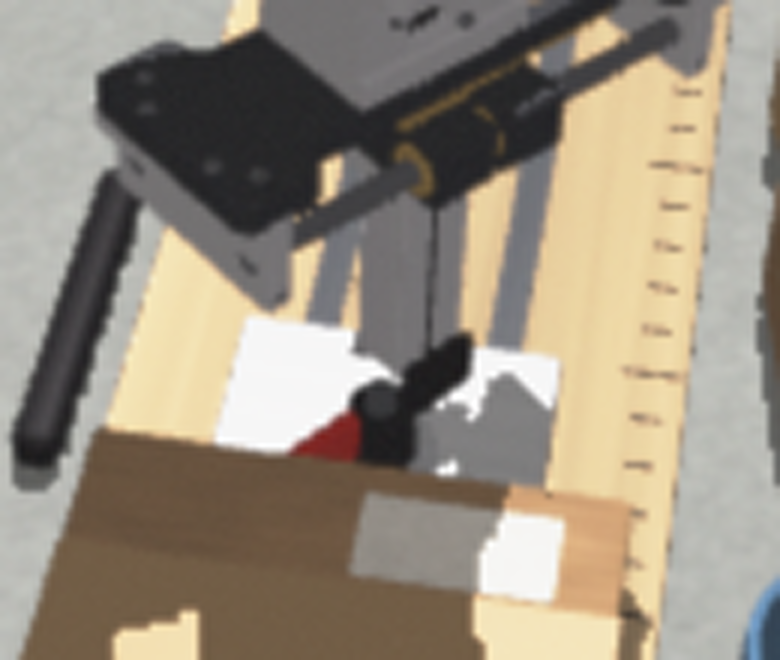

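The black wing at (440,370) is being turned clockwise by the finger, and the red wing is now towards (320,445). The force is 2.8 N, as expected. I continue.

jog_arm:
  deltas: "-3.2 1.1 0.3 0.10 0; -6.1 1.9 0.3 0.20 0; -9.0 2.5 0.3 0.31 0; -12.0 2.7 0.3 0.41 0; -15.0 2.6 0.3 0.52 0; -18.0 2.2 0.3 0.62 0; -20.9 1.4 0.3 0.73 0; -23.7 0.4 0.3 0.83 0; -26.4 -0.9 0.3 0.94 0; -29.0 -2.5 0.3 1.04 0"

```text
clock: 15.75
eef_pos: [593.6, 4.3, 34.7]
eef_rot: [3.14, -0.002, 1.172]
wrist_force: [4.9, 5.8, -1.2]
finger_gap: 0.7
```

```bash
python3 plan.py -23 -73 10 12 26
```

```text
[593.6   4.3  34.7] 67.2 [ 4.9  5.8 -1.2]
-28.0 -2.8 0.4 0.2 0.09 0;
-33.0 -5.2 1.1 0.2 0.18 0;
-38.0 -7.6 1.6 0.2 0.26 0;
-43.0 -10.1 1.9 0.2 0.35 0;
-48.0 -12.6 2.0 0.2 0.44 0;
-53.0 -15.1 1.9 0.2 0.53 0;
-58.0 -17.6 1.6 0.2 0.61 0;
-63.0 -20.0 1.0 0.2 0.70 0;
-68.0 -22.4 0.2 0.2 0.79 0;
-73.0 -24.7 -0.7 0.2 0.88 0;
```

Run:
```python
from h import *
p,d=optics.camera("side");im=p[:,:,::-1].copy();crop(im,270,190,400,300,6,"pics/c12.png")
p,d=optics.camera("top");im=p[:,:,::-1].copy();crop(im,260,180,420,300,5,"pics/c13.png")
print(manip.read_state()["wrist_force"],manip.read_state()["moment"])
```

```text
[ 3.45329835  2.99359627 -1.17291788] [ 0.64816042 -0.782288   -0.03415647]
```

View pics/c12.png

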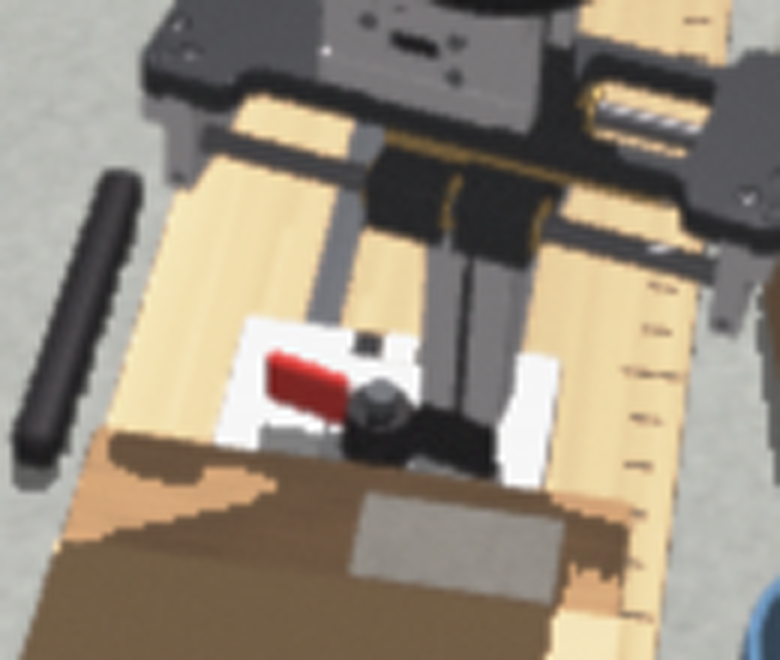

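View pics/c13.png

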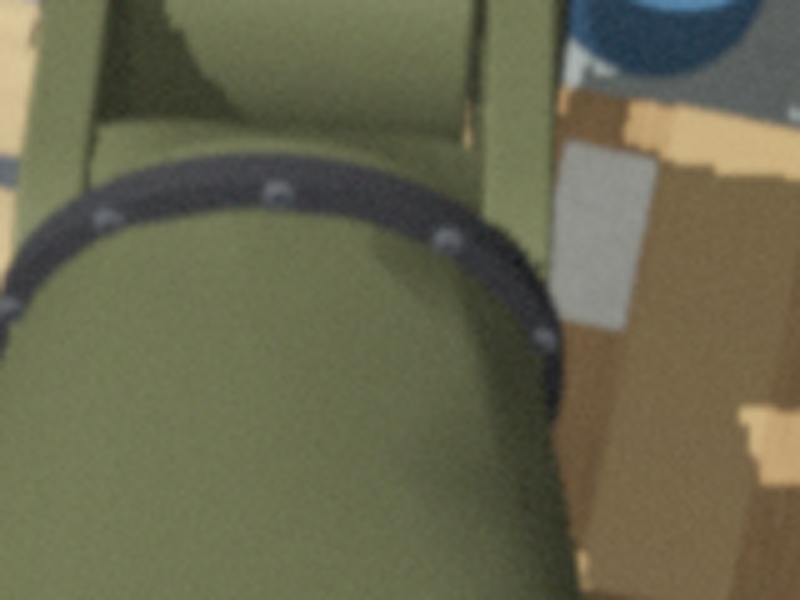

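jog_arm:
  deltas: "-2.8 0.4 0.2 0.09 0; -5.2 1.1 0.2 0.18 0; -7.6 1.6 0.2 0.26 0; -10.1 1.9 0.2 0.35 0; -12.6 2.0 0.2 0.44 0; -15.1 1.9 0.2 0.53 0; -17.6 1.6 0.2 0.61 0; -20.0 1.0 0.2 0.70 0; -22.4 0.2 0.2 0.79 0; -24.7 -0.7 0.2 0.88 0"

```text
clock: 17.1
eef_pos: [583.4, -18.4, 34.6]
eef_rot: [3.142, -0.002, 0.293]
wrist_force: [4.8, 3.6, -0.5]
finger_gap: 0.3
```

```bash
python3 plan.py -73 -103 10 12 26
python3 - <<'E'
from h import *
p,d=optics.camera("side");im=p[:,:,::-1].copy();crop(im,270,190,400,300,6,"pics/c14.png")
E
```

```text
[583.4 -18.4  34.6] 16.8 [ 4.8  3.6 -0.5]
-76.0 -1.4 0.4 0.1 0.05 0;
-79.0 -2.8 0.9 0.1 0.10 0;
-82.0 -4.2 1.4 0.1 0.15 0;
-85.0 -5.7 1.7 0.1 0.21 0;
-88.0 -7.1 2.0 0.1 0.26 0;
-91.0 -8.6 2.2 0.1 0.31 0;
-94.0 -10.1 2.4 0.1 0.36 0;
-97.0 -11.6 2.5 0.1 0.41 0;
-100.0 -13.1 2.4 0.1 0.47 0;
-103.0 -14.6 2.4 0.1 0.52 0;
```

View pics/c14.png

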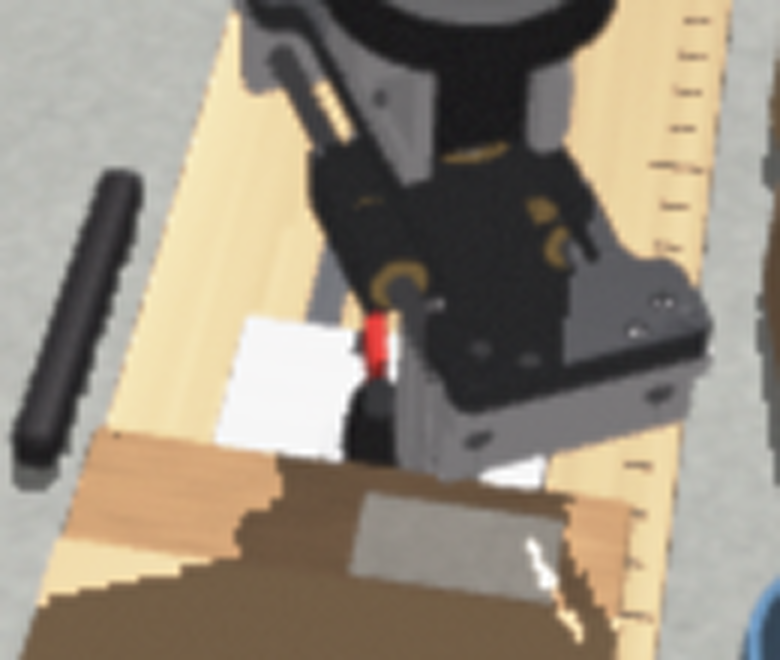

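Run:
```python
from h import *
f=lambda u,v,z:at_z("side",270+u/6,190+v/6,z)[:2]
a=f(377,385,67);b=f(376,318,67);print(a,b,np.degrees(np.arctan2(*(b-a)[::-1])))
print(proj("side",[*NUT,67]),proj("side",[*(NUT+38*np.array([.208,.978])),67]))
print(manip.read_state()["wrist_force"])
```

```text
[567.68496001   2.73404614] [568.93900022  30.25651583] 87.39116616285344
[330.90183611 254.01126733] [334.148184   238.99265934]
[ 4.35860688  3.67333429 -1.20137224]
```

jog_arm:
  deltas: "-0.7 0.2 0.1 0.025 0; -1.4 0.4 0.1 0.05 0; -2.1 0.6 0.1 0.08 0; -2.8 0.9 0.1 0.1 0; -3.5 1.1 0.1 0.13 0; -4.2 1.4 0.1 0.15 0; -4.9 1.6 0.1 0.18 0; -5.7 1.7 0.1 0.2 0; -5.7 1.7 0.1 0.2 0; -5.7 1.7 0.1 0.2 0"

```text
clock: 18.4
eef_pos: [578.7, -21.8, 34.6]
eef_rot: [-3.142, -0.003, 0.095]
wrist_force: [5.6, 1.9, -1.0]
finger_gap: 0.7
```

```bash
python3 plan.py -85 -103 6 12 26
python3 - <<'E'
from h import *
p,d=optics.camera("side");im=p[:,:,::-1].copy();crop(im,290,210,390,290,8,"pics/c15.png")
E
```

```text
[578.7 -21.8  34.6] 5.5 [ 5.6  1.9 -1. ]
-88.0 -1.6 0.4 0.1 0.06 0;
-91.0 -3.0 0.9 0.1 0.11 0;
-94.0 -4.4 1.4 0.1 0.17 0;
-97.0 -5.9 1.7 0.1 0.22 0;
-100.0 -7.4 2.0 0.1 0.27 0;
-103.0 -8.8 2.2 0.1 0.32 0;
```

View pics/c15.png

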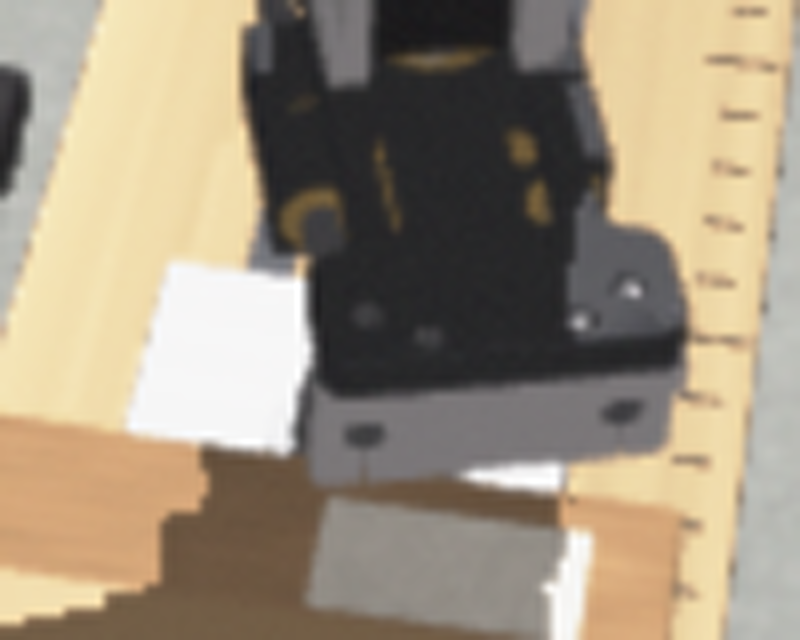

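jog_arm:
  deltas: "-0.4 0.1 0 0.02 0; -0.8 0.2 0 0.03 0; -1.2 0.4 0 0.05 0; -1.6 0.5 0 0.06 0; -2.0 0.6 0 0.08 0; -2.4 0.7 0 0.1 0; -2.8 0.8 0 0.11 0; -3.0 0.9 0 0.12 0; -3.0 0.9 0 0.12 0; -3 0.9 0 0.12 0"

```text
clock: 19.7
eef_pos: [577.0, -22.9, 34.8]
eef_rot: [-3.141, -0.006, -0.025]
wrist_force: [13.9, 3.7, -4.9]
finger_gap: 0.7
```

Force rose to 14 N, so it's probably on the hard stop. I back off and look.

jog_arm:
  deltas: "3 0 0 0.12 0; 8 0 0 0.12 0; 8 0 -20 0.12 0; 8 0 -50 0.12 0; 8 -10 -85 0.12 0; 8 -40 -115 0.12 0; 8 -80 -140 0.12 0; 8 -115 -150 0.12 0; 8 -150 -150 0.12 0; 8 -170 -150 0.12 0"

```text
clock: 20.95
eef_pos: [587.3, 147.9, 184.1]
eef_rot: [3.142, 0.0, -0.142]
wrist_force: [-0.2, -1.1, 0.0]
finger_gap: 0.8
```

Run:
```python
from h import *
print(st()[:2])
p,d=optics.camera("top");im=p[:,:,::-1].copy();cv2.imwrite("pics/top5.png",im);crop(im,285,195,385,295,7,"pics/c16.png")
p,d=optics.camera("side");im=p[:,:,::-1].copy();crop(im,290,210,390,290,8,"pics/c17.png")
```

```text
(array([587.31109737, 147.85260646, 184.13858253]), np.float64(-0.14222596800825626))
```

View pics/c16.png

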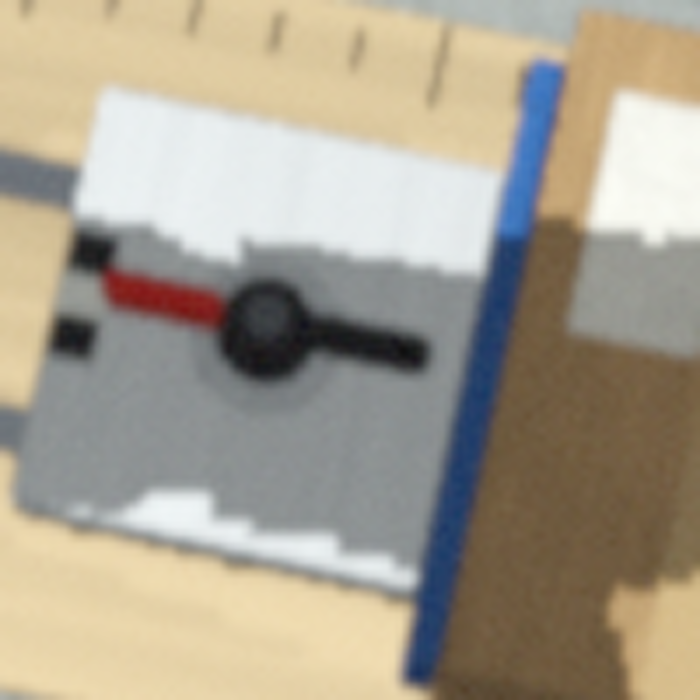

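View pics/c17.png

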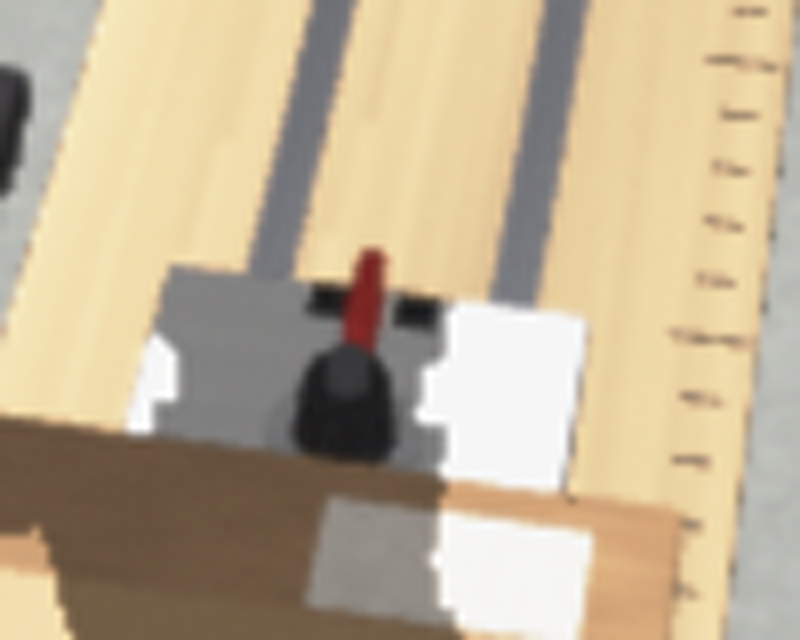

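Run:
```python
from h import *
f=lambda u,v,z:at_z("top",285+u/7,195+v/7,z)[:2]
a=lambda v:np.degrees(np.arctan2(v[1],v[0]))
n=f(267,322,68)
print("wing",a(f(105,285,67)-f(428,355,67)),"red",a(f(105,285,67)-n),"blk",a(n-f(428,355,67)))
print("block edges",a(f(103,88,40)-f(500,168,40)),a(f(15,505,40)-f(415,595,40)),"plate+90",a(f(545,62,74)-f(420,685,74))+90)
pl=(f(545,62,74)+f(420,685,74))/2
im0=cv2.imread("pics/top5.png")
yd=np.array([.208,.978])
print("nut",n)
ca0=f(580,12,97);print("gap",(pl-ca0)@yd-4,"carton corner",ca0)
# carton/bystanders shift: image diff
i0=cv2.imread("pics/top0.png")
for nm,(x0,y0,x1,y1) in dict(label=(365,205,395,250),fence=(425,215,475,325),mug=(350,130,425,195),tape=(180,95,245,160),parcel=(250,115,325,172),glue=(445,160,485,205),labels=(345,330,400,380)).items():
    t=i0[y0:y1,x0:x1];r=cv2.matchTemplate(im0[y0-8:y1+8,x0-8:x1+8],t,cv2.TM_CCOEFF_NORMED);_,m,_,l=cv2.minMaxLoc(r);print(nm,l[0]-8,l[1]-8,round(m,2))
crop(im0,220,90,500,400,2.1,"pics/c18.png")
```

```text
wing 77.88580306039401 red 76.96241077770978 blk 78.82521161784264
block edges 78.61414829046964 77.58060070217687 plate+90 78.68070780590284
nut [564.88657272   3.11587141]
gap 0.155089772771416 carton corner [629.08689543 -65.29423665]
label 0 -1 0.65
fence 0 0 0.86
mug 0 0 1.0
tape 1 -1 0.24
parcel 0 0 0.86
glue 0 0 1.0
labels -1 0 0.75
```

View pics/c18.png

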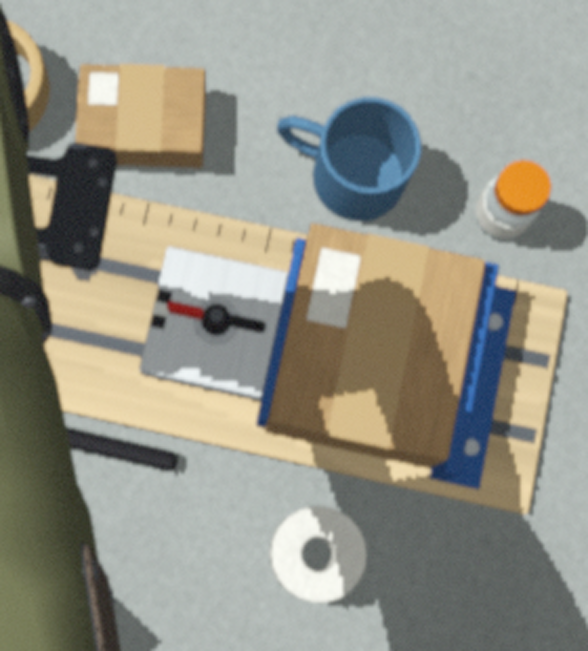

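The wing is at 77.9° against about 78.1° for the block's axis, and the gap is about 0 mm. Nothing else in view has moved, though the tape is partly hidden. The tool is clear at z = 184, so I hand in.

Run:
```python
from cell import manip,workorder
s=manip.read_state();print(s["clock"],s["wrist_force"]);print(workorder.sign_off())
```

```text
21.05 [ 0.18152259 -0.54993955  0.58243299]
the job is handed in; nothing more can be done
None
```

I pushed the stop up against the carton and tightened the wing nut until the red wing pointed at the white mark. I handed the job in at about 21 s with the tool clear of everything.

**How it was done**
- I slid the stop until the pushing force rose from about 9 N to 14 N, which I took as contact with the carton.
- I then turned the nut about 190° clockwise with the closed fingertip orbiting behind the black wing. It stalled at about 14 N against about 6 N while turning, which I took as the hard stop. Nothing was gripped.

**Last checks**
- **Red wing:** it lies along 77.9°, and the block's axis along about 78.1°.
- **Stop to carton:** the measured gap is about 0.2 mm, good to a couple of millimetres.
- **Other things:** the carton, fence, mug, parcel, glue and labels are where they were, within about one pixel.

**What disagreed or was not confirmed**
- **Fingertip height:** the cameras and the contact position showed the closed fingertips about 16 mm above the TCP, not 14 mm beyond it as stated. So the slide push was on the end of the black wing, not on the block's back face. The nut did not turn during that push, and I used the measured height afterwards.
- **Tape and marker:** the arm partly hid the tape in the last picture, so its position match failed (score 0.24). I checked the marker only by eye. The tool was never brought near either of them.

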